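Close the sticking cover of a key-blank tray and bolt it

ROBOT

A 6-joint arm with a two-finger parallel gripper is mounted at the origin on the work surface. World frame = base frame: x ahead of the robot, y to its left, z up, the work surface at z = 0. Lengths are in mm, angles in rad, forces in N, time in s.
With the tool pointing down it reaches from about 350 to 775 mm from the base axis. Payload 7.3 kg.
Tool frame: the origin (TCP) lies on the front face of the gripper's body, between the roots of the fingers; the fingertips stand 66 mm ahead of it and the grasp point (between the pads) lies 47 mm ahead of it (bot.tcp_to_grasp is the z of the grasp point in the tool frame, in mm); z points along the fingers, y is the direction in which the jaws open and shut (so a half turn about z gives the same grasp; the last joint's range is limited). The gripper opens to 92 mm and grips with 3 to 60 N. Pads are 19 mm wide; open, the fingers measure 130 mm over their backs; the gripper's body (75 mm by 190 mm) begins 47 mm behind the grasp point.
Start: joints at [-1.49, 0.342, 1.524, -0, 1.275, -0.146], TCP at [118.073, -511.564, 292.241] pointing down, gripper open.
Joint ranges: [-2.53, 2.53], [-0.77, 2.02], [0.04, 2.7], [-1, 4.14], [0.28, 2.66], [-3.11, 3.11]. Speed limits (rad/s): [2.57, 2.57, 3.14, 3.14, 3.14, 3.14].

INTERFACE

Orientations are given as [roll, pitch, yaw] about the fixed x, y, z axes, in that order (R = Rz(yaw) Ry(pitch) Rx(roll)).
In Python, from plant import bot gives the robot as it stands.
- The arm moves only by the tool carry_out, never from a script. Its argument "deltas" is a list that holds one entry, the list of rows, each a list of 4 numbers: the shift along the tool's x, y, z in mm, then the turn about the tool's z in units of 5 degrees (1.0 is 5 degrees). A call has 1 to 20 rows; each row is the pose to reach, as a shift and turn from the pose commanded when the call began, along the tool's axes at that moment; what a row does not reach only later rows make up. A row lasts 1/10 s, in which the tool goes at most 50 mm and 8.59 degrees, less where a joint would pass 70% of its speed; a pose out of reach is approached as far as the arm can. A call with a gripper value outside its range is refused whole. "fingers" is the finger opening in mm, from 0 to 91.8, set as the call begins (left out, the last holds). The fingers move at their own pace and stop on an object; the grip force is fixed at half the most. Time passes only in rows, so rows that repeat a pose let the fingers close. It gives the time, the measured TCP pose, the force and the opening at its end, in the units of the state.
- bot.get_obs(): the state, without advancing time (a new reading comes with each control period).
- bot.capture(name): name is "side" or "top" or "wrist"; returns (picture, depth): 400x640x3 uint8, blue, green, red; 400x640 float32, mm along the optical axis (not along the pixel's ray), 0 where there is no reading.
- bot.camera_model(name): a dict with "K" (3x3 intrinsics, pixels), "distortion" ([k1, k2, p1, p2, k3] as OpenCV has them; the pictures are not rectified), "camera_from_world" (4x4, takes a point from world to camera coordinates). Camera axes: x right, y down, z forward; pixel columns grow to the right and rows downward; lengths in mm; the calibration is good to about 2 mm. A picture is of the moment at which its call begins: read the wrist's pose just before it. camera_model takes no time and is no camera call; for the wrist camera it gives the pose at the moment of the call.
- bot.close_job(): hands the job in, once; it reports no verdict.
The state is a dict: "time": time; "joint_positions": joint angles; "dq": joint speeds; "tau": joint torques, N m; "tool_pos": TCP position; "tcp_rot": TCP orientation; "contact_force": force on the tool from outside, world axes, zero at the start; "moment": the same for the moment, N m; "grip_width": finger opening in mm.
Only numpy, scipy, OpenCV 4.12 (cv2) and the standard library are available. Lean on these libraries where they do the work, as an engineer would, in place of code of your own. Each camera call takes 0.05 s, during which the arm holds its last target. There are 200 camera calls.

TASK

Close the key-blank tray: work its steel cover along the sticking track, away from the robot, by its two end pegs, a little at one end and then at the other because it racks and jams, until it is fully home against the far wall at both ends, and press it there firmly with about 10 N for a second; then push the small side bolt all the way in behind the right-hand peg. Be gentle: never force a jammed cover or the bolt (stay well below 25 N), and leave the small carton on the tray and the other things on the bench undisturbed.

Things in the scene. Friction and masses are not known exactly. Their poses are not given: they have to be found in the camera images.
- case: Orange steel key-blank tray fixed to the bench, 223 mm deep (x), 316 wide (y), 62 high. Origin: middle of its footprint at bench level; x = the way the cover shuts (away from the robot), y = left, z up. Flat deck (open cover parks there) from x = -115 to 0 mm, open compartments from 0 to 100. Along both sides (|y| 138 to 158 mm) track lips, top at z = 62 mm, hold the cover's ends down.
- stop (a point): Middle of the top edge of the tray's far wall, 61 mm above the bench, 104 mm in x from the tray's origin; the wall is 8 mm thick, its inner face (x = 100 mm) stops the cover's far edge.
- hood (a point): Middle of the top of the fixed hood over the deck, 65 mm above the bench, at x = -61 mm in the tray's frame; 108 mm (x) by 110 mm (y). The cover slides under it, so that the middle of the cover's rear edge cannot be reached.
- cover: Steel cover captive in the tracks: plate 100 (x) by 264 (y) by 4 mm, top 52 mm above the bench, a 70 mm long shoe at each end (2.6 to 4.3 mm side play, not known), 0.4 to 0.85 kg. Origin: its middle, underside; x = shutting way, y = left. Starts at x = -18 to +4 mm in the tray's frame, home at +50. A few N at one peg turn it (so that end gains 5 to 40 mm), then the shoes jam; pushing the other peg (up to 16 N) frees it.
- cover_left (a point): Centre, half-way up, of the left upright round steel peg on the cover: 16 mm diameter, standing from 52 to 80 mm above the bench, 15 mm in x and +105 mm in y from the cover's origin. At x = 65 mm in the tray's frame when the cover is home.
- cover_right (a point): The same for the right-hand peg, at y = -105 mm from the cover's origin.
- bolt (a joint): Travel of the side bolt (m): 0 to 0.006 at the start (drawn back), 0.044 fully in, at its stop. It slides to the tray's +y, from its right-hand (-y) side, with 3 N friction. Its 10 mm rod lies 68 mm above the bench at x = 49.5 mm in the tray's frame and passes 2.5 mm behind the right peg only if the cover is home; else it strikes the peg.
- bolt_knob (a point): The bolt's upright round steel knob, 16 mm diameter, from 65 to 107 mm above the bench (rod below); this point is on its axis 93 mm above the bench. In the tray's frame at x = 49.5 mm, y = -200 mm plus the bolt's travel. A bracket, top at z = 61 mm, lies under it out to y = -226 mm.
- carton: Small white carton 50 x 85 x 28 mm standing loose on the tray's hood (its top 93 mm above the bench); origin under its centre. Leave it there.
- padlock: Brass padlock standing on the bench, bystander, 50 x 24 x 82 mm; origin under its centre.
- screwdriver: Screwdriver lying on the bench, bystander; origin under its middle.
- spray: Spray can, 52 mm across, 160 mm high, bystander; origin under its centre.
- pot: Steel cup, 84 mm across, 70 mm high, bystander; origin under its centre.
- cylinder: Small brass lock cylinder lying on the bench, 36 mm long, 38 mm high, bystander; origin under its centre.

How it is judged:
By the outcome, as a careful person would: the job done as asked, in the order asked, and still so for the second after the job is handed in, with the robot touching nothing.
It also fails if it takes over 72 s, if anything falls off the work surface, if the arm or the gripper's body presses on something with over 40 N, if the wrist force passes 120 N, or if a joint passes its speed limit or range.

## Working session

There is one attempt and no reset: what is moved stays moved. The work goes in short steps, Python scripts to look and compute and a tool call to move; the robot and the scene stay as the last step left them, time stands still between calls to the robot, and variables do not carry over. Pictures are saved under pics/ and viewed, about 8 in all and at most 12, crops included, and the job is handed in when it is done.

Besides the shell and the picture viewer there is one more tool, called after ">>>" as name([rows], argument=value, ...), one row to a line, values as JSON. carry_out: Moves the arm, as the interface text tells. Its arguments: {"type":"object","properties":{"deltas":{"type":"array","items":{"type":"array","items":{"type":"array","items":{"type":"number"}}}},"fingers":{"type":"number"}},"required":["deltas"]}

```bash
mkdir -p pics; cat > h.py <<'E'
import numpy as np, cv2
from plant import bot
def ray(cm,u,v):
    K=np.array(cm["K"]);d=np.array(cm["distortion"]);T=np.array(cm["camera_from_world"])
    p=cv2.undistortPoints(np.array([[[u,v]]],float),K,d)[0,0]
    R=T[:3,:3];c=-R.T@T[:3,3];return c,R.T@np.array([p[0],p[1],1.])
def onplane(cm,u,v,z):
    c,r=ray(cm,u,v);return c+r*(z-c[2])/r[2]
def atdepth(cm,u,v,d):
    c,r=ray(cm,u,v);return c+r*d
def proj(cm,P):
    T=np.array(cm["camera_from_world"]);R,_=cv2.Rodrigues(T[:3,:3])
    return cv2.projectPoints(np.array(P,float).reshape(-1,1,3),R,T[:3,3],np.array(cm["K"]),np.array(cm["distortion"]))[0].reshape(-1,2)
E
python3 - <<'E'
from h import *
o=bot.get_obs();print(o["time"],o["tool_pos"],o["tcp_rot"],o["contact_force"])
for n in("top","side"):
    p,d=bot.capture(n);cv2.imwrite(f"pics/{n}0.png",p);np.save(f"{n}0.npy",d)
    cm=bot.camera_model(n);print(n,np.round(np.array(cm["camera_from_world"]),3).tolist(),np.array(cm["K"]).round(1).tolist())
E
```

```text
0.0 [ 118.04413858 -511.2542132   291.54999616] [-3.14008955e+00 -2.50258945e-04  2.26771845e-01] [ 0.45963638 -0.20360066  0.26095534]
top [[0.029, -0.999, 0.03, -25.291], [-0.987, -0.033, -0.155, 604.54], [0.156, -0.025, -0.987, 1203.78], [0.0, 0.0, 0.0, 1.0]] [[465.6, 0.0, 323.8], [0.0, 465.6, 205.2], [0.0, 0.0, 1.0]]
side [[-0.746, -0.666, -0.001, 448.519], [-0.38, 0.427, -0.821, 309.695], [0.547, -0.612, -0.572, 866.586], [0.0, 0.0, 0.0, 1.0]] [[458.3, 0.0, 315.2], [0.0, 458.3, 193.1], [0.0, 0.0, 1.0]]
```

View pics/top0.png

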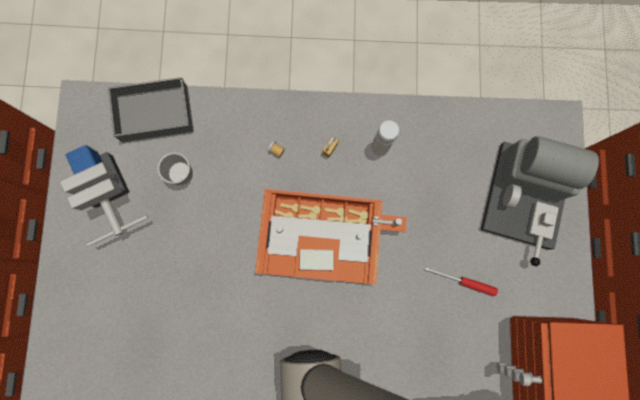

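View pics/side0.png

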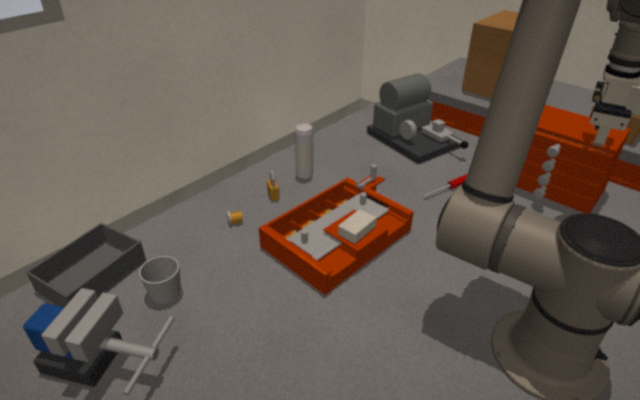

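The top view shows the tray around (320,237), with pegs near (280,231) and (359,238), the knob near (398,222) and the carton near (317,260). The padlock (331,146), spray can (388,135), cup, cylinder and screwdriver are all clear of the tray. Next I'll measure from an enlarged crop.

```bash
python3 - <<'E'
from h import *
a=cv2.imread("pics/top0.png")[180:295,245:415];cv2.imwrite("pics/c1.png",cv2.resize(a,None,fx=4.7,fy=4.7,interpolation=cv2.INTER_CUBIC))
cm=bot.camera_model("top")
img=cv2.imread("pics/top0.png");hsv=cv2.cvtColor(img,cv2.COLOR_BGR2HSV)
m=((hsv[...,0]<14)&(hsv[...,1]>140)&(hsv[...,2]>70)).astype(np.uint8);m[:, :250]=0;m[:,412:]=0;m[:180]=0;m[295:]=0
c=max(cv2.findContours(m,cv2.RETR_EXTERNAL,cv2.CHAIN_APPROX_NONE)[0],key=cv2.contourArea)
# drop bracket
print(cv2.approxPolyDP(c,4,True).reshape(-1,2).tolist())
for n,(u,v),z in[("farL",(265,190),61),("farR",(381,199),61),("nearL",(257,273),62),("nearR",(376,283),62),("pegL",(280,230),80),("pegR",(359,237),80),("knob",(398.5,222),107)]:
    print(n,onplane(cm,u,v,z).round(1))
E
```

```text
[[256, 271], [374, 282], [377, 232], [404, 230], [405, 218], [401, 217], [401, 226], [373, 226], [374, 214], [396, 217], [382, 216], [380, 201], [265, 190]]
farL [638.6 151.3  61. ]
farR [ 624.8 -158.7   61. ]
nearL [419.8 161.1  62. ]
nearR [ 403.1 -147.5   62. ]
pegL [531.2 105.6  80. ]
pegR [519.5 -99.5  80. ]
knob [ 558.6 -197.2  107. ]
```

View pics/c1.png

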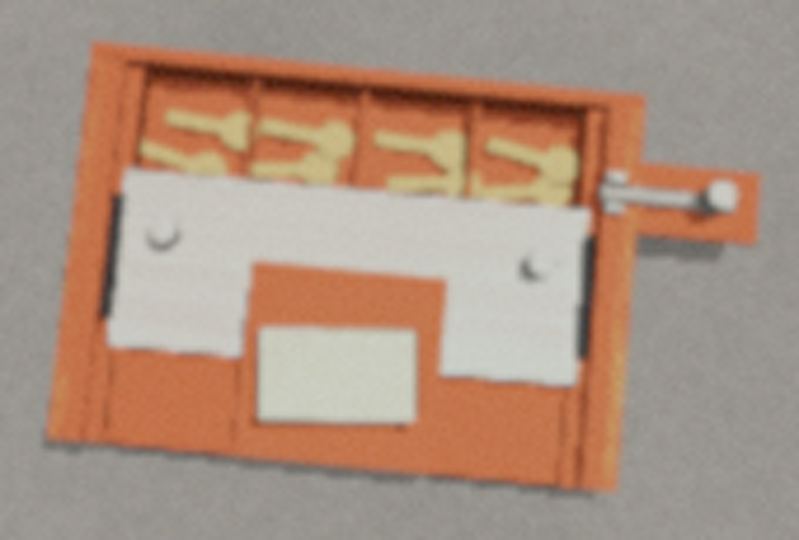

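The crop shows the tray yaw is about -2.55° on both the far and side edges. The pegs are at crop (163,235) and (533,265), the knob at (722,195). I'll move above the tray for a wrist view.

>>> carry_out([
  [[44, -18, 0, 0.5], [88, -35, 0, 1], [132, -53, 0, 1.5], [176, -70, 0, 2], [220, -88, 0, 2.5], [262, -105, 0, 3.1], [290, -152, 0, 3.1], [318, -198, 0, 3.1], [345, -240, 0, 3.1], [370, -285, 0, 3.1], [395, -325, 0, 3.1], [420, -370, 0, 3.1], [435, -400, 0, 3.1], [448, -421, 0, 3.1], [448, -421, 0, 3.1], [448, -421, 0, 3.1], [448, -421, 0, 3.1]],
], fingers=0)

```text
time: 1.8
tool_pos: [459.7, -1.4, 292.0]
tcp_rot: [3.141, 0.001, -0.045]
contact_force: [-0.3, -0.6, -0.4]
grip_width: -0.0
```

```bash
python3 - <<'E'
from h import *
o=bot.get_obs();print(o["time"],o["tool_pos"],o["tcp_rot"],o["contact_force"],o["grip_width"])
cm=bot.camera_model("wrist");p,d=bot.capture("wrist");cv2.imwrite("pics/w0.png",p);np.save("w0.npy",d)
import json;json.dump({k:np.array(v).tolist() for k,v in cm.items()},open("w0.json","w"))
print(np.array(cm["camera_from_world"]).round(3).tolist())
E
```

```text
1.8 [459.67955868  -1.42562649 291.99420757] [ 3.14121470e+00  6.00244098e-04 -4.45685214e-02] [-0.29510175 -0.56518227 -0.35578633] -0.03254638332354966
[[-0.044, -0.999, 0.001, 18.624], [-0.953, 0.042, 0.301, 400.105], [-0.3, 0.012, -0.954, 529.421], [0.0, 0.0, 0.0, 1.0]]
```

View pics/w0.png

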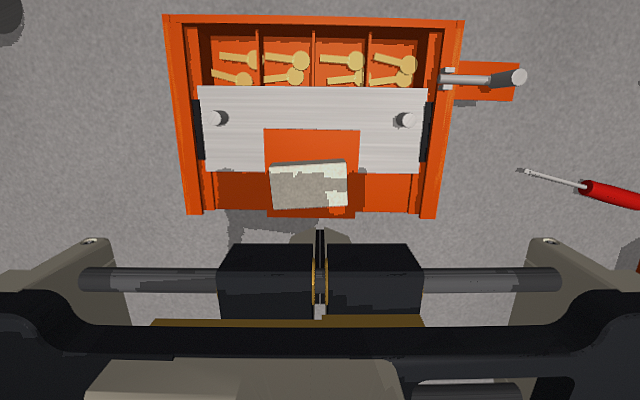

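The wrist view shows pegs at (215,118) and (405,120), the knob at (519,76), the carton at (308,185) and the far wall near row 20. I'll use the depth for metric positions.

```bash
cat >> h.py <<'E'
def cloud(cm,d):
    v,u=np.mgrid[0:400,0:640];K=np.array(cm["K"]);T=np.array(cm["camera_from_world"])
    p=cv2.undistortPoints(np.stack([u.ravel(),v.ravel()],1).astype(float)[:,None],K,np.array(cm["distortion"]))[:,0]
    P=np.c_[p,np.ones(len(p))]*d.reshape(-1,1);return ((P-T[:3,3])@T[:3,:3]).reshape(400,640,3)
E
python3 - <<'E'
from h import *
import json
cm=json.load(open("w0.json"));d=np.load("w0.npy");img=cv2.imread("pics/w0.png");P=cloud(cm,d);ok=d>0
def st(n,box,zl,zh):
    u0,v0,u1,v1=box;q=P[v0:v1,u0:u1][ok[v0:v1,u0:u1]];q=q[(q[:,2]>zl)&(q[:,2]<zh)]
    if len(q):print(n,len(q),"mid",((q.min(0)+q.max(0))/2).round(1),"med",np.median(q,0).round(1),"span",np.ptp(q,axis=0).round(1))
st("pegL",(195,95,245,140),72,90);st("pegR",(380,95,430,140),72,90);st("knob",(490,55,540,100),98,116);st("carton",(255,150,360,220),85,100)
st("plate",(230,95,390,120),40,60)
st("fingers",(215,225,425,320),100,300)
hsv=cv2.cvtColor(img,cv2.COLOR_BGR2HSV);m=((hsv[...,0]<14)&(hsv[...,1]>140)).astype(np.uint8);m[:,466:]=0;m[222:]=0
c=max(cv2.findContours(m,cv2.RETR_EXTERNAL,cv2.CHAIN_APPROX_NONE)[0],key=cv2.contourArea)
print(cv2.approxPolyDP(c,5,True).reshape(-1,2).tolist())
# ray estimates
for n,(u,v),z in[("farL",(163,14),61),("farR",(464,20),61),("nearL",(187,214),62),("nearR",(436,218),62)]:print(n,onplane(cm,u,v,z).round(1))
for v in(10,14,18,22,26):print(v,P[v,320].round(1))
# padlock, spray via top depth
t=np.load("top0.npy");ct=bot.camera_model("top");Q=cloud(ct,t)
for n,u,v in(("spray",388,130),("padlock",331,146),("cyl",276,149),("cup",175,170)):print(n,Q[v,u].round(0))
E
```

```text
pegL 208 mid [536.4 108.3  76.9] med [536.6 107.3  80. ] span [14.9 16.2  9.7]
pegR 186 mid [ 525.  -100.    76.9] med [525.1 -99.4  80.1] span [14.7 14.2  9.6]
knob 323 mid [ 562.5 -194.1  103.8] med [ 562.6 -192.7  106.8] span [16.1 15.8 11.3]
carton 3413 mid [459.9  11.   90.3] med [461.8  10.4  93. ] span [51.1 85.6 10.5]
plate 3988 mid [543.1   7.3  52.3] med [543.1   6.4  52.3] span [ 34.8 186.2   5.8]
fingers 1789 mid [473.2  -2.8 263.2] med [470.8  -1.4 259.9] span [49.4 61.  73.5]
[[162, 14], [186, 214], [239, 208], [288, 217], [354, 218], [356, 210], [435, 217], [452, 103], [465, 99], [465, 85], [438, 90], [436, 77], [445, 66], [465, 74], [465, 61], [459, 60], [464, 20]]
farL [643.3 153.5  61. ]
farR [ 623.9 -159.7   61. ]
nearL [421.4 167.9  62. ]
nearR [ 402.2 -146.9   62. ]
10 [656.2 -10.7   1.2]
14 [ 6.523e+02 -1.050e+01 -3.000e-01]
18 [631.3  -9.4  59.6]
22 [627.3  -9.3  60.5]
26 [625.4  -9.2  53.6]
spray [ 784. -160.  161.]
padlock [772. -22.  39.]
cyl [760. 130.  31.]
cup [697. 409.   4.]
```

```bash
python3 - <<'E'
from h import *
import json
cm=json.load(open("w0.json"));d=np.load("w0.npy");P=cloud(cm,d)
q=P[222:330,150:480].reshape(-1,3);q=q[(d[222:330,150:480].ravel()>0)&(q[:,2]>200)]
for z in range(220,310,8):
    s=q[(q[:,2]>=z)&(q[:,2]<z+8)]
    if len(s):print(z,len(s),"y",s[:,1].min().round(1),s[:,1].max().round(1),"x",s[:,0].min().round(1),s[:,0].max().round(1))
E
```

```text
220 14 y -5.8 2.9 x 468.8 470.9
228 168 y -14.5 9.9 x 468.6 471.8
236 337 y -18.5 15.0 x 468.6 471.9
244 270 y -18.8 15.3 x 468.5 471.9
252 106 y -5.2 1.8 x 468.5 471.1
260 101 y -5.0 1.5 x 468.5 471.3
268 129 y -3.8 1.4 x 449.6 470.0
276 26 y -3.6 1.8 x 448.5 455.8
292 638 y -33.3 27.7 x 462.1 497.9
300 3065 y -56.6 54.8 x 474.8 497.9
308 8499 y -54.8 53.2 x 473.3 498.0
```

>>> carry_out([
  [[15, -37, 0, 0.1], [31, -75, 0, 0.1], [46, -112, 0, 0.1], [46, -112, 40, 0.1], [46, -112, 80, 0.1], [46, -112, 115, 0.1], [46, -112, 140, 0.1], [46, -112, 155, 0.1], [46, -112, 166, 0.1], [46, -112, 166, 0.1], [46, -112, 166, 0.1]],
])

```text
time: 2.95
tool_pos: [511.3, 108.8, 126.7]
tcp_rot: [-3.142, -0.001, -0.053]
contact_force: [-0.3, 0.6, -0.2]
grip_width: 0.6
```

>>> carry_out([
  [[2, 0, 0, 0], [4, 0, 0, 0], [5, 0, 0, 0], [6, 0, 0, 0], [7, 0, 0, 0], [8, 0, 0, 0], [9, 0, 0, 0], [10, 0, 0, 0], [10, 0, 0, 0]],
])

```text
time: 3.85
tool_pos: [520.6, 108.8, 126.1]
tcp_rot: [3.141, 0.001, -0.052]
contact_force: [-3.8, 0.3, 2.2]
grip_width: 0.6
```

>>> carry_out([
  [[1, 0, 0, 0], [2, 0, 0, 0], [3, 0, 0, 0], [4, 0, 0, 0], [4, 0, 0, 0]],
])

```text
time: 4.35
tool_pos: [525.0, 108.5, 126.1]
tcp_rot: [3.142, -0.0, -0.053]
contact_force: [-2.4, -0.0, 0.6]
grip_width: 0.3
```

>>> carry_out([
  [[1, 0, 0, 0], [2, 0, 0, 0], [3, 0, 0, 0], [4, 0, 0, 0], [4, 0, 0, 0]],
])

```text
time: 4.85
tool_pos: [529.0, 108.3, 126.2]
tcp_rot: [3.142, -0.0, -0.052]
contact_force: [-1.8, -0.6, 0.4]
grip_width: 0.5
```

>>> carry_out([
  [[1, 0, 0, 0], [2, 0, 0, 0], [3, 0, 0, 0], [4, 0, 0, 0], [4, 0, 0, 0]],
])

```text
time: 5.35
tool_pos: [532.7, 108.1, 126.1]
tcp_rot: [3.141, 0.0, -0.052]
contact_force: [-4.1, 0.0, 1.3]
grip_width: 0.5
```

>>> carry_out([
  [[1, 0, 0, 0], [2, 0, 0, 0], [3, 0, 0, 0], [3, 0, 0, 0]],
])

```text
time: 5.75
tool_pos: [535.3, 107.8, 126.1]
tcp_rot: [3.141, 0.001, -0.052]
contact_force: [-5.2, -2.0, 2.8]
grip_width: 0.6
```

>>> carry_out([
  [[1, 0, 0, 0], [2, 0, 0, 0], [2, 0, 0, 0]],
])

```text
time: 6.05
tool_pos: [537.1, 107.6, 126.1]
tcp_rot: [3.141, 0.002, -0.052]
contact_force: [-6.3, -1.8, 2.4]
grip_width: 1.0
```

>>> carry_out([
  [[1, 0, 0, 0], [1.5, 0, 0, 0], [1.5, 0, 0, 0]],
])

```text
time: 6.35
tool_pos: [538.4, 107.4, 126.0]
tcp_rot: [3.141, 0.002, -0.052]
contact_force: [-7.1, -2.3, 3.1]
grip_width: -0.1
```

>>> carry_out([
  [[-6, 0, 0, 0], [-12, 0, 0, 0], [-15, 0, -35, 0], [-18, 45, -35, 0], [-22, 90, -35, 0], [-26, 135, -35, 0], [-30, 180, -35, 0], [-33, 209, -35, 0], [-33, 209, -35, 0], [-33, 209, -10, 0], [-33, 209, 0, 0], [-32, 209, 0, 0]],
])

```text
time: 7.55
tool_pos: [495.6, -98.2, 124.9]
tcp_rot: [-3.141, 0.003, -0.052]
contact_force: [-0.9, -0.4, 0.9]
grip_width: 0.1
```

>>> carry_out([
  [[2, 0, 0, 0], [4, 0, 0, 0], [5, 0, 0, 0], [6, 0, 0, 0], [6, 0, 0, 0]],
])

```text
time: 8.05
tool_pos: [502.6, -99.6, 126.5]
tcp_rot: [3.141, -0.001, -0.052]
contact_force: [0.5, -0.2, 0.7]
grip_width: 0.6
```

>>> carry_out([
  [[1, 0, 0, 0], [2, 0, 0, 0], [3, 0, 0, 0], [4, 0, 0, 0], [4, 0, 0, 0]],
])

```text
time: 8.55
tool_pos: [506.5, -99.8, 126.2]
tcp_rot: [3.141, -0.0, -0.052]
contact_force: [0.3, -1.1, -0.2]
grip_width: 0.5
```

>>> carry_out([
  [[1, 0, 0, 0], [2, 0, 0, 0], [3, 0, 0, 0], [3, 0, 0, 0]],
])

```text
time: 8.95
tool_pos: [509.5, -100.0, 126.2]
tcp_rot: [3.141, -0.0, -0.052]
contact_force: [0.4, -1.2, 0.1]
grip_width: 0.2
```

>>> carry_out([
  [[1, 0, 0, 0], [2, 0, 0, 0], [3, 0, 0, 0], [3, 0, 0, 0]],
])

```text
time: 9.35
tool_pos: [512.4, -100.1, 126.2]
tcp_rot: [3.141, -0.0, -0.052]
contact_force: [0.2, -0.4, 0.5]
grip_width: 0.4
```

>>> carry_out([
  [[1, 0, 0, 0], [2, 0, 0, 0], [3, 0, 0, 0], [3, 0, 0, 0]],
])

```text
time: 9.75
tool_pos: [515.1, -100.2, 126.1]
tcp_rot: [-3.141, 0.001, -0.052]
contact_force: [-3.7, -0.4, 2.1]
grip_width: 0.6
```

>>> carry_out([
  [[1, 0, 0, 0], [2, 0, 0, 0], [2, 0, 0, 0]],
])

```text
time: 10.05
tool_pos: [517.5, -100.4, 126.2]
tcp_rot: [3.142, -0.0, -0.052]
contact_force: [-1.2, 0.5, -1.2]
grip_width: 0.4
```

>>> carry_out([
  [[1, 0, 0, 0], [2, 0, 0, 0], [3, 0, 0, 0], [4, 0, 0, 0], [4, 0, 0, 0]],
])

```text
time: 10.55
tool_pos: [521.5, -100.6, 126.2]
tcp_rot: [3.141, -0.0, -0.052]
contact_force: [-1.6, -0.2, -0.6]
grip_width: 0.1
```

>>> carry_out([
  [[1, 0, 0, 0], [2, 0, 0, 0], [3, 0, 0, 0], [4, 0, 0, 0], [4, 0, 0, 0]],
])

```text
time: 11.05
tool_pos: [525.5, -100.8, 126.2]
tcp_rot: [3.141, -0.0, -0.052]
contact_force: [-1.6, -0.3, -0.8]
grip_width: 0.9
```

>>> carry_out([
  [[1, 0, 0, 0], [2, 0, 0, 0], [3, 0, 0, 0], [3, 0, 0, 0]],
])

```text
time: 11.45
tool_pos: [528.5, -100.9, 126.2]
tcp_rot: [3.141, -0.0, -0.052]
contact_force: [-1.0, -0.2, 0.0]
grip_width: 0.1
```

>>> carry_out([
  [[1, 0, 0, 0], [2, 0, 0, 0], [3, 0, 0, 0], [4, 0, 0, 0], [4, 0, 0, 0]],
])

```text
time: 11.95
tool_pos: [532.5, -101.2, 126.2]
tcp_rot: [3.141, -0.0, -0.052]
contact_force: [-1.4, 0.0, -0.7]
grip_width: 0.6
```

>>> carry_out([
  [[1, 0, 0, 0], [2, 0, 0, 0], [3, 0, 0, 0], [3, 0, 0, 0]],
])

```text
time: 12.35
tool_pos: [535.5, -101.3, 126.2]
tcp_rot: [3.141, -0.0, -0.052]
contact_force: [-0.5, 0.0, -0.5]
grip_width: 0.1
```

>>> carry_out([
  [[1, 0, 0, 0], [2, 0, 0, 0], [3, 0, 0, 0], [3, 0, 0, 0]],
])

```text
time: 12.75
tool_pos: [538.5, -101.5, 126.2]
tcp_rot: [3.141, -0.0, -0.052]
contact_force: [-1.2, 1.1, 0.3]
grip_width: 0.4
```

>>> carry_out([
  [[1, 0, 0, 0], [2, 0, 0, 0], [3, 0, 0, 0], [3, 0, 0, 0]],
])

```text
time: 13.15
tool_pos: [541.5, -101.7, 126.2]
tcp_rot: [3.141, -0.0, -0.052]
contact_force: [-1.6, 0.4, -1.0]
grip_width: 0.4
```

```bash
cat >> h.py <<'E'
def pegs(zl=77,zh=83):
    cm=bot.camera_model("wrist");p,d=bot.capture("wrist");P=cloud(cm,d)
    q=P[(d>0)&(P[...,2]>zl)&(P[...,2]<zh)&(P[...,0]>495)&(P[...,0]<620)]
    for n,a,b in(("L",80,130),("R",-130,-80)):
        s=q[(q[:,1]>a)&(q[:,1]<b)]
        if len(s):print(n,len(s),"mid",((s.min(0)+s.max(0))/2).round(1),"med",np.median(s,0).round(1),"span",np.ptp(s,axis=0).round(1))
    return p,P,d
E
python3 -c "
from h import *
p,P,d=pegs();cv2.imwrite('pics/w1.png',p);print(bot.get_obs()['time'])"
```

```text
R 880 mid [ 559.2 -102.1   80. ] med [ 557.9 -102.3   80. ] span [17.7 33.9  6. ]
13.2
```

View pics/w1.png

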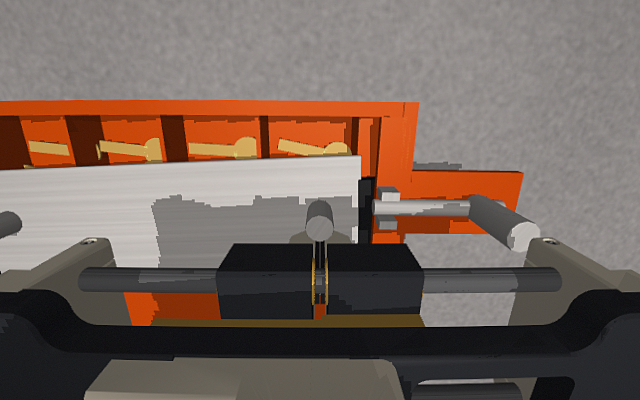

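The wrist view confirms the right peg at (320,215) is against the finger. The plate is now skewed with the right end ahead, and the left peg sits at the frame edge (5,222).

>>> carry_out([
  [[1, 0, 0, 0], [2, 0, 0, 0], [3, 0, 0, 0], [3, 0, 0, 0]],
])

```text
time: 13.6
tool_pos: [544.1, -101.6, 126.2]
tcp_rot: [-3.141, 0.001, -0.052]
contact_force: [-3.7, 1.0, 0.9]
grip_width: 0.7
```

>>> carry_out([
  [[1, 0, 0, 0], [2, 0, 0, 0], [2, 0, 0, 0]],
])

```text
time: 13.9
tool_pos: [546.1, -101.7, 126.1]
tcp_rot: [-3.141, 0.001, -0.052]
contact_force: [-4.5, 1.9, 1.7]
grip_width: 0.5
```

>>> carry_out([
  [[-6, 0, 0, 0], [-12, 0, 0, 0], [-15, 0, -35, 0], [-18, -45, -35, 0], [-21, -90, -35, 0], [-25, -135, -35, 0], [-28, -180, -35, 0], [-30, -207, -35, 0], [-30, -207, -35, 0], [-30, -207, -10, 0], [-30, -207, 0, 0], [-30, -207, 0, 0]],
])

```text
time: 15.1
tool_pos: [526.4, 105.5, 124.8]
tcp_rot: [3.141, 0.003, -0.053]
contact_force: [0.2, 0.9, 0.6]
grip_width: 0.4
```

>>> carry_out([
  [[2, 0, 0, 0], [4, 0, 0, 0], [6, 0, 0, 0], [7, 0, 0, 0], [7, 0, 0, 0]],
])

```text
time: 15.6
tool_pos: [534.5, 106.0, 126.5]
tcp_rot: [3.142, -0.001, -0.053]
contact_force: [0.5, -0.1, 0.1]
grip_width: 0.5
```

>>> carry_out([
  [[1, 0, 0, 0], [2, 0, 0, 0], [3, 0, 0, 0], [4, 0, 0, 0], [4, 0, 0, 0]],
])

```text
time: 16.1
tool_pos: [538.3, 105.8, 126.2]
tcp_rot: [3.142, -0.0, -0.052]
contact_force: [-0.5, 0.3, 0.1]
grip_width: 0.5
```

>>> carry_out([
  [[1, 0, 0, 0], [2, 0, 0, 0], [2, 0, 0, 0]],
])

```text
time: 16.4
tool_pos: [540.3, 105.7, 126.2]
tcp_rot: [3.142, -0.0, -0.052]
contact_force: [-0.7, -0.1, 0.4]
grip_width: 0.0
```

>>> carry_out([
  [[1, 0, 0, 0], [2, 0, 0, 0], [3, 0, 0, 0], [3, 0, 0, 0]],
])

```text
time: 16.8
tool_pos: [543.3, 105.6, 126.2]
tcp_rot: [3.142, -0.0, -0.053]
contact_force: [0.6, -0.4, -0.5]
grip_width: 0.6
```

>>> carry_out([
  [[1, 0, 0, 0], [2, 0, 0, 0], [3, 0, 0, 0], [3, 0, 0, 0]],
])

```text
time: 17.2
tool_pos: [545.7, 105.4, 126.1]
tcp_rot: [3.141, 0.001, -0.052]
contact_force: [-2.8, 0.1, 1.7]
grip_width: 0.5
```

>>> carry_out([
  [[1, 0, 0, 0], [2, 0, 0, 0], [3, 0, 0, 0], [3, 0, 0, 0]],
])

```text
time: 17.6
tool_pos: [549.3, 105.3, 126.1]
tcp_rot: [3.142, -0.0, -0.052]
contact_force: [-1.8, 1.1, 0.8]
grip_width: 0.4
```

>>> carry_out([
  [[1, 0, 0, 0], [2, 0, 0, 0], [3, 0, 0, 0], [3, 0, 0, 0]],
])

```text
time: 18.0
tool_pos: [552.4, 105.0, 126.1]
tcp_rot: [3.142, -0.0, -0.053]
contact_force: [-1.3, -0.4, -0.1]
grip_width: 0.9
```

>>> carry_out([
  [[1, 0, 0, 0], [2, 0, 0, 0], [3, 0, 0, 0], [3, 0, 0, 0]],
])

```text
time: 18.4
tool_pos: [555.4, 104.9, 126.2]
tcp_rot: [3.142, -0.001, -0.052]
contact_force: [-1.5, -0.0, -0.4]
grip_width: 0.4
```

>>> carry_out([
  [[1, 0, 0, 0], [2, 0, 0, 0], [3, 0, 0, 0], [3, 0, 0, 0]],
])

```text
time: 18.8
tool_pos: [558.4, 104.7, 126.2]
tcp_rot: [3.142, -0.0, -0.052]
contact_force: [-1.3, 0.5, -1.1]
grip_width: 0.5
```

>>> carry_out([
  [[1, 0, 0, 0], [2, 0, 0, 0], [2, 0, 0, 0]],
])

```text
time: 19.1
tool_pos: [560.3, 104.7, 126.2]
tcp_rot: [3.142, -0.0, -0.052]
contact_force: [-1.4, 1.1, -0.0]
grip_width: 0.6
```

>>> carry_out([
  [[1, 0, 0, 0], [2, 0, 0, 0], [2, 0, 0, 0]],
])

```text
time: 19.4
tool_pos: [562.3, 104.5, 126.2]
tcp_rot: [3.142, -0.0, -0.053]
contact_force: [-0.9, -0.3, -0.5]
grip_width: 0.5
```

>>> carry_out([
  [[1, 0, 0, 0], [2, 0, 0, 0], [3, 0, 0, 0], [3, 0, 0, 0]],
])

```text
time: 19.8
tool_pos: [565.4, 104.4, 126.2]
tcp_rot: [3.142, -0.0, -0.052]
contact_force: [-1.3, -0.2, 0.3]
grip_width: 0.4
```

>>> carry_out([
  [[1, 0, 0, 0], [2, 0, 0, 0], [2, 0, 0, 0]],
])

```text
time: 20.1
tool_pos: [567.3, 104.3, 126.2]
tcp_rot: [3.142, -0.0, -0.052]
contact_force: [-1.4, 0.3, -0.3]
grip_width: 0.7
```

>>> carry_out([
  [[1, 0, 0, 0], [2, 0, 0, 0], [2, 0, 0, 0]],
])

```text
time: 20.4
tool_pos: [569.3, 104.2, 126.2]
tcp_rot: [3.142, -0.0, -0.052]
contact_force: [-0.6, 1.0, -0.4]
grip_width: 0.5
```

>>> carry_out([
  [[1, 0, 0, 0], [2, 0, 0, 0], [2, 0, 0, 0]],
])

```text
time: 20.7
tool_pos: [571.3, 104.1, 126.2]
tcp_rot: [3.142, -0.0, -0.053]
contact_force: [-0.8, -0.9, -1.5]
grip_width: 0.3
```

>>> carry_out([
  [[1, 0, 0, 0], [1.5, 0, 0, 0], [1.5, 0, 0, 0]],
])

```text
time: 21.0
tool_pos: [572.4, 104.0, 126.1]
tcp_rot: [3.141, 0.001, -0.052]
contact_force: [-3.7, -0.3, 1.0]
grip_width: 0.7
```

>>> carry_out([
  [[1, 0, 0, 0], [1.5, 0, 0, 0], [1.5, 0, 0, 0]],
])

```text
time: 21.3
tool_pos: [573.9, 103.8, 126.1]
tcp_rot: [3.141, 0.001, -0.052]
contact_force: [-3.8, -1.4, 1.3]
grip_width: 0.6
```

>>> carry_out([
  [[-6, 0, 0, 0], [-12, 0, 0, 0], [-15, 0, -35, 0], [-17, 45, -35, 0], [-19, 90, -35, 0], [-22, 135, -35, 0], [-24, 180, -35, 0], [-25, 208, -35, 0], [-25, 208, -35, 0], [-25, 208, -10, 0], [-25, 208, 0, 0], [-25, 208, 0, 0]],
])

```text
time: 22.5
tool_pos: [537.4, -101.4, 124.9]
tcp_rot: [-3.141, 0.003, -0.052]
contact_force: [-0.1, -0.5, 0.3]
grip_width: 0.6
```

>>> carry_out([
  [[2, 0, 0, 0], [4, 0, 0, 0], [5, 0, 0, 0], [6, 0, 0, 0], [6, 0, 0, 0]],
])

```text
time: 23.0
tool_pos: [544.5, -102.8, 126.5]
tcp_rot: [3.141, -0.001, -0.052]
contact_force: [1.1, -0.2, 0.1]
grip_width: 0.2
```

>>> carry_out([
  [[1, 0, 0, 0], [2, 0, 0, 0], [3, 0, 0, 0], [3, 0, 0, 0]],
])

```text
time: 23.4
tool_pos: [547.4, -103.0, 126.2]
tcp_rot: [3.141, -0.0, -0.053]
contact_force: [-0.1, 0.0, 0.7]
grip_width: 0.6
```

>>> carry_out([
  [[1, 0, 0, 0], [2, 0, 0, 0], [3, 0, 0, 0], [3, 0, 0, 0]],
])

```text
time: 23.8
tool_pos: [550.4, -103.1, 126.2]
tcp_rot: [3.141, -0.0, -0.052]
contact_force: [0.2, -0.1, -0.3]
grip_width: 0.9
```

>>> carry_out([
  [[1, 0, 0, 0], [2, 0, 0, 0], [3, 0, 0, 0], [3, 0, 0, 0]],
])

```text
time: 24.2
tool_pos: [552.9, -103.2, 126.1]
tcp_rot: [3.142, 0.001, -0.052]
contact_force: [-2.1, -0.3, 1.7]
grip_width: 0.4
```

>>> carry_out([
  [[1, 0, 0, 0], [2, 0, 0, 0], [2, 0, 0, 0]],
])

```text
time: 24.5
tool_pos: [555.1, -103.3, 126.1]
tcp_rot: [3.142, 0.0, -0.052]
contact_force: [-2.5, 0.2, 2.0]
grip_width: 0.6
```

>>> carry_out([
  [[1, 0, 0, 0], [2, 0, 0, 0], [3, 0, 0, 0], [3, 0, 0, 0]],
])

```text
time: 24.9
tool_pos: [558.4, -103.5, 126.2]
tcp_rot: [3.142, -0.0, -0.052]
contact_force: [-2.1, 0.7, 0.7]
grip_width: 0.6
```

>>> carry_out([
  [[1, 0, 0, 0], [2, 0, 0, 0], [2, 0, 0, 0]],
])

```text
time: 25.2
tool_pos: [560.4, -103.6, 126.2]
tcp_rot: [3.142, -0.0, -0.053]
contact_force: [-2.3, 0.7, -0.0]
grip_width: 0.3
```

>>> carry_out([
  [[1, 0, 0, 0], [1.5, 0, 0, 0], [1.5, 0, 0, 0]],
])

```text
time: 25.5
tool_pos: [561.8, -103.7, 126.2]
tcp_rot: [3.142, -0.0, -0.053]
contact_force: [-1.7, -0.2, 0.9]
grip_width: 0.5
```

>>> carry_out([
  [[1, 0, 0, 0], [1, 0, 0, 0], [1, 0, 0, 0]],
])

```text
time: 25.8
tool_pos: [562.8, -103.8, 126.2]
tcp_rot: [3.141, -0.0, -0.052]
contact_force: [-2.3, -0.7, -0.2]
grip_width: 0.3
```

>>> carry_out([
  [[1, 0, 0, 0], [1, 0, 0, 0], [1, 0, 0, 0]],
])

```text
time: 26.1
tool_pos: [563.8, -103.8, 126.2]
tcp_rot: [3.141, -0.0, -0.052]
contact_force: [-2.1, 0.3, -0.1]
grip_width: 0.2
```

>>> carry_out([
  [[0.7, 0, 0, 0], [1, 0, 0, 0], [1, 0, 0, 0]],
])

```text
time: 26.4
tool_pos: [564.7, -103.9, 126.2]
tcp_rot: [3.141, -0.0, -0.053]
contact_force: [-2.2, 0.1, -0.5]
grip_width: 0.3
```

>>> carry_out([
  [[0.7, 0, 0, 0], [1, 0, 0, 0], [1, 0, 0, 0]],
])

```text
time: 26.7
tool_pos: [565.6, -103.9, 126.2]
tcp_rot: [3.142, 0.0, -0.052]
contact_force: [-3.1, -0.2, 0.7]
grip_width: 0.3
```

>>> carry_out([
  [[0.7, 0, 0, 0], [1, 0, 0, 0], [1, 0, 0, 0]],
])

```text
time: 27.0
tool_pos: [565.8, -103.9, 126.1]
tcp_rot: [-3.142, 0.002, -0.052]
contact_force: [-6.2, 0.2, 2.4]
grip_width: 0.4
```

```bash
python3 -c "
from h import *
p,P,d=pegs();cv2.imwrite('pics/w2.png',p);print(bot.get_obs()['time'])"
```

```text
R 874 mid [ 583.6 -104.2   80. ] med [ 582.4 -103.9   80. ] span [18.  33.8  6. ]
27.05
```

View pics/w2.png

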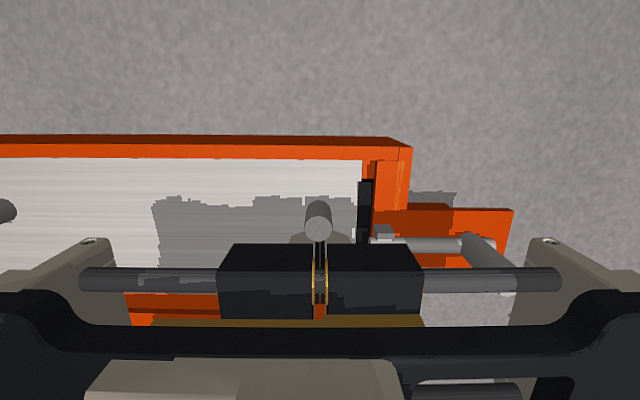

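The right end is against the far wall at (390,150): the force jumped to 6 N within 1 mm. Now the left end.

>>> carry_out([
  [[-6, 0, 0, 0], [-12, 0, 0, 0], [-13, 0, -35, 0], [-13, -45, -35, 0], [-13, -90, -35, 0], [-13, -135, -35, 0], [-13, -180, -35, 0], [-13, -207, -35, 0], [-13, -207, -35, 0], [-13, -207, -10, 0], [-13, -207, 0, 0], [-13, -207, 0, 0]],
])

```text
time: 28.25
tool_pos: [563.6, 102.6, 124.7]
tcp_rot: [3.141, 0.003, -0.053]
contact_force: [-0.2, 1.1, -0.4]
grip_width: 0.3
```

>>> carry_out([
  [[1.5, 0, 0, 0], [3, 0, 0, 0], [4, 0, 0, 0], [4, 0, 0, 0]],
])

```text
time: 28.65
tool_pos: [569.0, 103.0, 126.8]
tcp_rot: [-3.142, -0.001, -0.053]
contact_force: [-0.5, 0.9, -0.0]
grip_width: 0.5
```

>>> carry_out([
  [[1, 0, 0, 0], [2, 0, 0, 0], [2, 0, 0, 0]],
])

```text
time: 28.95
tool_pos: [570.7, 103.1, 126.2]
tcp_rot: [3.142, -0.0, -0.052]
contact_force: [-1.2, -0.3, 0.9]
grip_width: 0.6
```

>>> carry_out([
  [[1, 0, 0, 0], [2, 0, 0, 0], [2, 0, 0, 0]],
])

```text
time: 29.25
tool_pos: [572.7, 103.0, 126.2]
tcp_rot: [3.141, -0.0, -0.052]
contact_force: [0.1, 0.5, 0.4]
grip_width: 0.6
```

>>> carry_out([
  [[1, 0, 0, 0], [1.5, 0, 0, 0], [1.5, 0, 0, 0]],
])

```text
time: 29.55
tool_pos: [574.1, 102.9, 126.2]
tcp_rot: [3.141, -0.0, -0.052]
contact_force: [-0.7, 0.2, -0.3]
grip_width: 0.3
```

>>> carry_out([
  [[1, 0, 0, 0], [1, 0, 0, 0], [1, 0, 0, 0]],
])

```text
time: 29.85
tool_pos: [575.1, 102.9, 126.2]
tcp_rot: [3.142, -0.0, -0.052]
contact_force: [0.8, 0.2, 0.8]
grip_width: 0.4
```

>>> carry_out([
  [[1, 0, 0, 0], [1, 0, 0, 0], [1, 0, 0, 0]],
])

```text
time: 30.15
tool_pos: [576.1, 102.8, 126.2]
tcp_rot: [3.142, 0.0, -0.053]
contact_force: [0.2, 0.3, -0.1]
grip_width: 0.3
```

>>> carry_out([
  [[1, 0, 0, 0], [1, 0, 0, 0], [1, 0, 0, 0]],
])

```text
time: 30.45
tool_pos: [576.9, 102.8, 126.1]
tcp_rot: [3.141, 0.0, -0.052]
contact_force: [-1.0, -0.9, -0.6]
grip_width: 0.4
```

>>> carry_out([
  [[1, 0, 0, 0], [1, 0, 0, 0], [1, 0, 0, 0]],
])

```text
time: 30.75
tool_pos: [577.7, 102.8, 126.1]
tcp_rot: [3.141, 0.001, -0.052]
contact_force: [-3.7, 1.1, 2.0]
grip_width: 0.2
```

>>> carry_out([
  [[0.8, 0, 0, 0], [0.8, 0, 0, 0], [0.8, 0, 0, 0]],
])

```text
time: 31.05
tool_pos: [578.7, 102.7, 126.1]
tcp_rot: [3.142, 0.0, -0.052]
contact_force: [-3.8, 0.3, 2.8]
grip_width: 0.6
```

>>> carry_out([
  [[0.8, 0, 0, 0], [0.8, 0, 0, 0], [0.8, 0, 0, 0]],
])

```text
time: 31.35
tool_pos: [578.8, 102.7, 126.1]
tcp_rot: [3.141, 0.002, -0.052]
contact_force: [-7.6, -0.6, 4.4]
grip_width: 0.5
```

>>> carry_out([
  [[0.6, 0, 0, 0], [0.6, 0, 0, 0], [0.6, 0, 0, 0], [0.6, 0, 0, 0]],
])

```text
time: 31.75
tool_pos: [578.9, 102.7, 126.1]
tcp_rot: [3.141, 0.003, -0.052]
contact_force: [-8.2, 1.0, 5.7]
grip_width: 0.4
```

>>> carry_out([
  [[0, 0, 0, 0], [0, 0, 0, 0], [0, 0, 0, 0], [0, 0, 0, 0], [0, 0, 0, 0], [0, 0, 0, 0], [0, 0, 0, 0], [0, 0, 0, 0], [0, 0, 0, 0]],
])

```text
time: 32.65
tool_pos: [579.0, 102.7, 126.1]
tcp_rot: [3.141, 0.003, -0.052]
contact_force: [-8.3, 0.1, 5.3]
grip_width: 0.3
```

>>> carry_out([
  [[0.5, 0, 0, 0], [0.5, 0, 0, 0], [0.5, 0, 0, 0], [0.5, 0, 0, 0], [0.5, 0, 0, 0], [0.5, 0, 0, 0], [0.5, 0, 0, 0], [0.5, 0, 0, 0], [0.5, 0, 0, 0], [0.5, 0, 0, 0], [0.5, 0, 0, 0], [0.5, 0, 0, 0]],
])

```text
time: 33.85
tool_pos: [579.1, 102.7, 126.1]
tcp_rot: [3.141, 0.004, -0.052]
contact_force: [-10.9, 0.4, 6.8]
grip_width: 0.4
```

>>> carry_out([
  [[-6, 0, 0, 0], [-12, 0, 0, 0], [-15, 0, -35, 0], [-15, 45, -35, 0], [-15, 90, -35, 0], [-15, 135, -35, 0], [-15, 180, -35, 0], [-15, 207, -35, 0], [-15, 207, -35, 0], [-15, 207, -10, 0], [-14, 207, 0, 0], [-14, 207, 0, 0]],
])

```text
time: 35.05
tool_pos: [555.3, -102.5, 124.7]
tcp_rot: [-3.141, 0.003, -0.052]
contact_force: [1.2, -1.2, -0.3]
grip_width: 0.6
```

>>> carry_out([
  [[2, 0, 0, 0], [4, 0, 0, 0], [6, 0, 0, 0], [7, 0, 0, 0], [7, 0, 0, 0]],
])

```text
time: 35.55
tool_pos: [563.2, -103.8, 126.5]
tcp_rot: [3.141, -0.001, -0.052]
contact_force: [0.2, 0.1, 0.0]
grip_width: 0.7
```

>>> carry_out([
  [[1, 0, 0, 0], [1.5, 0, 0, 0], [1.5, 0, 0, 0]],
])

```text
time: 35.85
tool_pos: [564.4, -103.9, 126.2]
tcp_rot: [3.141, -0.0, -0.053]
contact_force: [1.0, 0.1, -0.3]
grip_width: 0.5
```

>>> carry_out([
  [[1, 0, 0, 0], [1, 0, 0, 0], [1, 0, 0, 0]],
])

```text
time: 36.15
tool_pos: [565.4, -103.9, 126.2]
tcp_rot: [3.142, 0.0, -0.052]
contact_force: [0.6, -0.1, 0.1]
grip_width: 0.2
```

>>> carry_out([
  [[0.8, 0, 0, 0], [0.8, 0, 0, 0], [0.8, 0, 0, 0]],
])

```text
time: 36.45
tool_pos: [565.7, -103.9, 126.1]
tcp_rot: [-3.142, 0.001, -0.052]
contact_force: [-3.4, -0.8, 0.5]
grip_width: 0.6
```

>>> carry_out([
  [[0.7, 0, 0, 0], [1.4, 0, 0, 0], [1.4, 0, 0, 0]],
])

```text
time: 36.75
tool_pos: [566.1, -103.9, 126.0]
tcp_rot: [-3.141, 0.004, -0.052]
contact_force: [-7.9, -0.8, 4.9]
grip_width: 0.4
```

>>> carry_out([
  [[0.3, 0, 0, 0], [0.3, 0, 0, 0], [0.3, 0, 0, 0], [0.3, 0, 0, 0], [0.3, 0, 0, 0], [0.3, 0, 0, 0], [0.3, 0, 0, 0], [0.3, 0, 0, 0], [0.3, 0, 0, 0], [0.3, 0, 0, 0], [0.3, 0, 0, 0], [0.3, 0, 0, 0]],
])

```text
time: 37.95
tool_pos: [566.2, -103.9, 126.0]
tcp_rot: [-3.141, 0.004, -0.052]
contact_force: [-8.9, -0.4, 5.4]
grip_width: 0.4
```

>>> carry_out([
  [[-6, 0, 0, 0], [-12, 0, 0, 0], [-13, 0, -40, 0], [-30, -15, -85, 0], [-65, -45, -110, 0], [-90, -75, -140, 0], [-113, -98, -166, 0], [-113, -98, -166, 0], [-113, -98, -166, 0], [-113, -98, -166, 0]],
])

```text
time: 38.95
tool_pos: [460.4, -0.7, 291.4]
tcp_rot: [3.141, 0.001, -0.053]
contact_force: [0.4, 0.4, -0.3]
grip_width: 0.5
```

```bash
python3 - <<'E'
from h import *
p,P,d=pegs();cv2.imwrite('pics/w3.png',p);o=bot.get_obs();print(o['time'],o['tool_pos'])
q=P[(d>0)&(P[...,2]>104)&(P[...,2]<110)&(P[...,0]>520)&(P[...,1]<-150)];print("knob",len(q),((q.min(0)+q.max(0))/2).round(1),np.ptp(q,axis=0).round(1))
E
```

```text
L 214 mid [597.5 105.6  79.6] med [597.  105.5  80. ] span [16.  15.3  5.2]
R 221 mid [ 583.6 -103.4   79.7] med [ 583.8 -103.1   80.1] span [15.6 15.6  5.2]
39.0 [460.43586394  -0.88426362 291.07628982]
knob 267 [ 562.6 -194.6  106.6] [16.1 16.8  5.2]
```

View pics/w3.png

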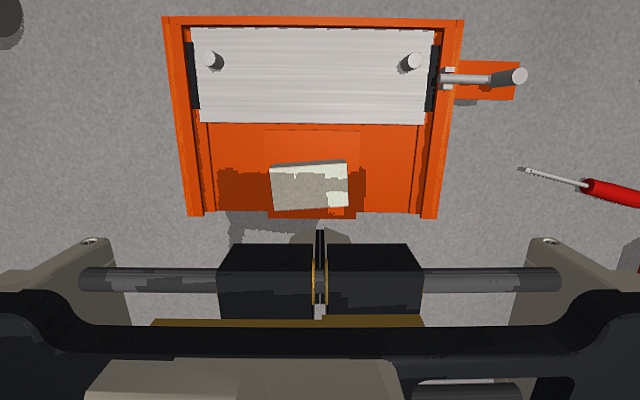

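The cover is flush along the far wall from (190,30) to (440,38), and the carton at (308,186) hasn't moved. The knob is at (519,76). On to the bolt.

>>> carry_out([
  [[22, 45, 0, 0.1], [44, 90, 0, 0.1], [66, 135, 0, 0.1], [88, 180, 0, 0.1], [112, 223, 0, 0.1], [112, 223, 30, 0.1], [112, 223, 75, 0.1], [112, 223, 110, 0.1], [112, 223, 135, 0.1], [112, 223, 145, 0.1], [112, 223, 145, 0.1], [112, 223, 145, 0.1]],
])

```text
time: 40.2
tool_pos: [560.9, -229.5, 147.8]
tcp_rot: [3.141, -0.001, -0.062]
contact_force: [0.4, -0.3, 0.8]
grip_width: 0.2
```

>>> carry_out([
  [[0, -2, 0, 0], [0, -4, 0, 0], [0, -5, 0, 0], [0, -6, 0, 0], [0, -6, 0, 0]],
])

```text
time: 40.7
tool_pos: [560.8, -222.6, 147.5]
tcp_rot: [3.141, -0.0, -0.061]
contact_force: [-0.2, -0.3, 0.4]
grip_width: 0.4
```

>>> carry_out([
  [[0, -1, 0, 0], [0, -2, 0, 0], [0, -3, 0, 0], [0, -3, 0, 0]],
])

```text
time: 41.1
tool_pos: [560.9, -220.2, 147.3]
tcp_rot: [3.141, -0.0, -0.061]
contact_force: [0.1, -2.2, -0.6]
grip_width: 0.4
```

>>> carry_out([
  [[0, -1.5, 0, 0], [0, -3, 0, 0], [0, -4, 0, 0], [0, -4, 0, 0]],
])

```text
time: 41.5
tool_pos: [561.2, -215.7, 147.3]
tcp_rot: [3.141, -0.0, -0.061]
contact_force: [-0.1, -2.2, 0.1]
grip_width: 0.6
```

>>> carry_out([
  [[0, -1.5, 0, 0], [0, -3, 0, 0], [0, -4, 0, 0], [0, -4, 0, 0]],
])

```text
time: 41.9
tool_pos: [561.4, -211.6, 147.2]
tcp_rot: [-3.142, -0.0, -0.061]
contact_force: [-0.4, -1.9, 0.3]
grip_width: 0.2
```

>>> carry_out([
  [[0, -1.5, 0, 0], [0, -3, 0, 0], [0, -4, 0, 0], [0, -4, 0, 0]],
])

```text
time: 42.3
tool_pos: [561.7, -207.6, 147.2]
tcp_rot: [-3.142, -0.0, -0.061]
contact_force: [-0.3, -1.8, -0.1]
grip_width: 0.4
```

>>> carry_out([
  [[0, -1, 0, 0], [0, -2, 0, 0], [0, -3, 0, 0], [0, -3, 0, 0]],
])

```text
time: 42.7
tool_pos: [561.8, -204.7, 147.2]
tcp_rot: [3.142, -0.0, -0.061]
contact_force: [-0.3, -2.7, 0.9]
grip_width: 0.3
```

>>> carry_out([
  [[0, -1, 0, 0], [0, -2, 0, 0], [0, -3, 0, 0], [0, -3, 0, 0]],
])

```text
time: 43.1
tool_pos: [562.0, -201.7, 147.2]
tcp_rot: [-3.142, -0.0, -0.061]
contact_force: [0.8, -2.8, 0.4]
grip_width: 0.4
```

>>> carry_out([
  [[0, -1, 0, 0], [0, -2, 0, 0], [0, -3, 0, 0], [0, -3, 0, 0]],
])

```text
time: 43.5
tool_pos: [562.2, -198.7, 147.2]
tcp_rot: [3.142, -0.0, -0.061]
contact_force: [0.2, -2.7, 0.3]
grip_width: 0.4
```

>>> carry_out([
  [[0, -1, 0, 0], [0, -2, 0, 0], [0, -3, 0, 0], [0, -3, 0, 0]],
])

```text
time: 43.9
tool_pos: [562.4, -195.7, 147.2]
tcp_rot: [-3.142, -0.0, -0.061]
contact_force: [0.5, -2.8, 0.0]
grip_width: 0.4
```

>>> carry_out([
  [[0, -1, 0, 0], [0, -2, 0, 0], [0, -3, 0, 0], [0, -3, 0, 0]],
])

```text
time: 44.3
tool_pos: [562.5, -192.7, 147.2]
tcp_rot: [-3.142, -0.0, -0.061]
contact_force: [0.8, -2.6, 1.0]
grip_width: 0.5
```

>>> carry_out([
  [[0, -1, 0, 0], [0, -2, 0, 0], [0, -3, 0, 0], [0, -3, 0, 0]],
])

```text
time: 44.7
tool_pos: [562.7, -189.7, 147.2]
tcp_rot: [-3.142, -0.0, -0.061]
contact_force: [0.6, -2.4, 0.4]
grip_width: 0.5
```

>>> carry_out([
  [[0, -1, 0, 0], [0, -2, 0, 0], [0, -2, 0, 0]],
])

```text
time: 45.0
tool_pos: [562.9, -187.7, 147.2]
tcp_rot: [3.142, -0.0, -0.061]
contact_force: [0.9, -2.8, 1.5]
grip_width: 0.2
```

>>> carry_out([
  [[0, -1, 0, 0], [0, -2, 0, 0], [0, -2, 0, 0]],
])

```text
time: 45.3
tool_pos: [563.0, -185.7, 147.2]
tcp_rot: [-3.142, -0.0, -0.061]
contact_force: [1.7, -3.1, 1.4]
grip_width: 0.7
```

>>> carry_out([
  [[0, -1, 0, 0], [0, -1, 0, 0], [0, -1, 0, 0]],
])

```text
time: 45.6
tool_pos: [563.0, -184.8, 147.2]
tcp_rot: [-3.142, 0.0, -0.061]
contact_force: [1.9, -2.2, 0.9]
grip_width: 0.3
```

>>> carry_out([
  [[0, -1, 0, 0], [0, -1, 0, 0], [0, -1, 0, 0]],
])

```text
time: 45.9
tool_pos: [563.1, -183.8, 147.2]
tcp_rot: [3.142, -0.0, -0.061]
contact_force: [1.6, -2.9, 0.5]
grip_width: 0.5
```

>>> carry_out([
  [[0, -1, 0, 0], [0, -1, 0, 0], [0, -1, 0, 0]],
])

```text
time: 46.2
tool_pos: [563.2, -182.8, 147.2]
tcp_rot: [-3.142, 0.0, -0.061]
contact_force: [0.9, -1.6, 0.1]
grip_width: 0.6
```

>>> carry_out([
  [[0, -1, 0, 0], [0, -1, 0, 0], [0, -1, 0, 0]],
])

```text
time: 46.5
tool_pos: [563.2, -181.8, 147.2]
tcp_rot: [3.142, -0.0, -0.061]
contact_force: [1.8, -2.6, 0.7]
grip_width: 0.3
```

>>> carry_out([
  [[0, -1, 0, 0], [0, -1, 0, 0], [0, -1, 0, 0]],
])

```text
time: 46.8
tool_pos: [563.3, -180.8, 147.2]
tcp_rot: [-3.142, 0.0, -0.061]
contact_force: [0.6, -2.1, 0.6]
grip_width: 0.3
```

>>> carry_out([
  [[0, -1, 0, 0], [0, -1, 0, 0], [0, -1, 0, 0]],
])

```text
time: 47.1
tool_pos: [563.3, -179.8, 147.2]
tcp_rot: [-3.142, -0.0, -0.061]
contact_force: [1.4, -1.7, 0.9]
grip_width: 0.5
```

>>> carry_out([
  [[0, -1, 0, 0], [0, -1, 0, 0], [0, -1, 0, 0]],
])

```text
time: 47.4
tool_pos: [563.4, -179.4, 147.3]
tcp_rot: [3.141, -0.0, -0.061]
contact_force: [0.8, -5.3, 0.8]
grip_width: 0.5
```

>>> carry_out([
  [[0, -0.7, 0, 0], [0, -0.7, 0, 0], [0, -0.7, 0, 0]],
])

```text
time: 47.7
tool_pos: [563.4, -179.3, 147.3]
tcp_rot: [3.14, -0.0, -0.061]
contact_force: [0.1, -6.6, -0.7]
grip_width: -0.0
```

>>> carry_out([
  [[0, 6, 0, 0], [0, 14, 0, 0], [0, 18, -40, 0], [-10, 18, -85, 0], [-30, -20, -120, 0], [-55, -65, -145, 0], [-75, -110, -145, 0], [-95, -155, -145, 0], [-110, -188, -145, 0], [-110, -188, -145, 0], [-110, -188, -145, 0], [-110, -188, -145, 0]],
])

```text
time: 48.9
tool_pos: [465.5, 15.5, 292.1]
tcp_rot: [3.141, 0.0, -0.062]
contact_force: [0.3, -0.2, -1.1]
grip_width: 0.6
```

```bash
python3 - <<'E'
from h import *
p,P,d=pegs();cv2.imwrite('pics/w4.png',p);o=bot.get_obs();print(o['time'],o['tool_pos'],o['contact_force'])
q=P[(d>0)&(P[...,2]>104)&(P[...,2]<110)&(P[...,0]>520)&(P[...,1]<-130)];print("knob",len(q),((q.min(0)+q.max(0))/2).round(1),np.ptp(q,axis=0).round(1))
t,td=bot.capture("top");a=cv2.imread("pics/top0.png")
for n,(u,v) in dict(spray=(388,130),padlock=(331,146),cyl=(276,149),cup=(175,170),screw=(460,280),carton=(317,260)).items():
    s=np.s_[v-18:v+18,u-25:u+25];print(n,(cv2.absdiff(t[s],a[s]).max(2)>45).sum())
E
```

```text
L 217 mid [597.2 105.5  79.8] med [597.1 105.3  80.2] span [15.2 15.9  5.4]
R 222 mid [ 583.8 -103.8   79.7] med [ 583.9 -103.1   80.2] span [15.4 15.6  5.2]
48.95 [465.53161196  15.21519973 291.99566991] [-0.67901514 -0.28619821 -0.12666601]
knob 253 [ 565.4 -153.8  106.7] [14.4 17.2  5. ]
spray 0
padlock 0
cyl 0
cup 0
screw 0
carton 1468
```

View pics/w4.png

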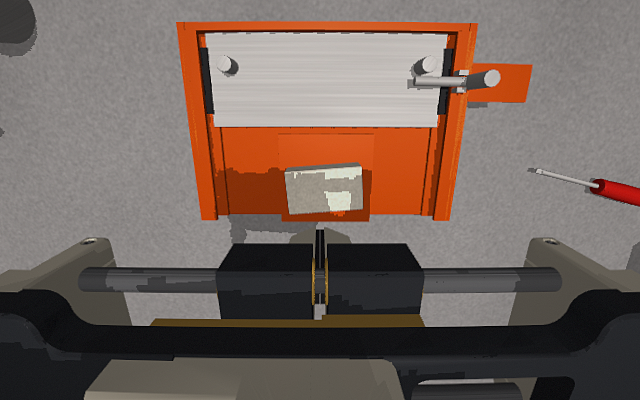

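The final view shows the cover flush with the far wall, the rod behind the right peg at (430,82), and the carton still in place. The knob is at its stop. Handing in.

```bash
python3 -c "
from h import *
print(bot.close_job())"
```

```text
the job is handed in; nothing more can be done
None
```

The tray is closed and bolted, and I handed the job in at about 49 s of the 72 s allowed.

- **Cover:** I walked it home by pushing the left and right pegs in turn with closed fingertips. Readings while working it along stayed at or below about 8 N.
- **Pressing:** I held it against the far wall for over a second at each end. The shutting-direction force was about 11 N on the left and 9 N on the right. Counting an upward part of 5–7 N, the total was about 13 N and 10 N.
- **Bolt:** I pushed the knob in with about 3 N until it stopped, reading 6.6 N at the stop. It moved about 41 mm. Its start was 3–5 mm out by my estimates, which fits the 44 mm stop.

**Last checks:**
- The pegs stayed where they were after the bolt went in (x 597.2 and 583.8 mm). The line between them matches the tray's direction of about -0.06 rad.
- The wrist picture shows the cover flush with the far wall and the rod behind the right peg.
- The top-camera comparison showed no change around the spray can, padlock, lock cylinder, cup or screwdriver.

**What disagreed:**
- The comparison did flag the carton area. I put that down to the arm being in the way and did not measure the carton again; the wrist picture shows it standing where it was.
- My first hand-picked top-view estimate of the tray's direction (-0.045 rad) was off. The wrist view and the contact positions both gave about -0.06 rad.

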